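# Clamp a wood blank with the zigzag gate lever

### The job

Lay the short wooden blank flat on the bed of the lever clamp, lengthwise between the two open jaws, and let go of it. Then work the ball lever along its zigzag gate, from the near (open) lane through the middle lane to the far lane, and leave it fully home in the left-hand end of the far lane, so that the jaws grip the blank. Leave the other loose things alone.

Things in the scene. Friction and masses are not known exactly. Their poses are not given: they have to be found in the camera images.
- gate_clamp: Fixed bench clamp on a dark steel base plate 190 (x) x 300 (y) x 10 mm. Origin on the table under it. Its x points from the moving (near) to the fixed (far) jaw, roughly away from the robot; y to its left, z up. Clamp bed on its right (y = -85 mm); grey gate box with the ball lever on its left (y = +85 mm), 86 x 96 mm, top at z = 90 mm.
- bed_centre (a point): Point on top of the bed half-way between the open jaws (clamp x -5, y -85, z 30 mm; clamp's axes). Bed 66 mm wide in y. Fixed jaw's face 39 mm ahead, moving pad's face 39 mm behind while open: 78 mm free. Jaws 44 mm wide in y, up to 21 mm above the bed. From the moving jaw a flat bar at the same height runs left to the gate box, 22 to 34 mm behind the pad's face.
- gate_middle (a point): Middle of the gate plate's top (clamp x 0, y 85, z 90 mm; clamp's axes). Its slot, 14 mm wide, has three lanes along y at x = -22 (near), 0 (middle), +22 mm (far), centre lines from y = -12 to +12 mm. Near and middle lanes join at the left ends (y +12), middle and far at the right ends (y -12). Way: left, forward, right, forward, left.
- lever_pivot (a point): Pivot of the lever inside the gate box (clamp x = 0, y = +85, z = 20 mm). Axes as the clamp's.
- lever_knob (a point): Centre of the black ball knob, 30 mm in diameter, 130 mm from the pivot along the lever, a 10 mm round rod that tips both ways about the pivot. The rod crosses the gate plate 67.5 mm above the pivot, so the knob moves about 1.9 times as far as the rod in the slot. It stays where it is left; 1 to 5 N at the knob move it.
- lever_fore (a joint): Fore-and-aft angle of the lever, rad: 0 in the near, open lane (leaning 0.315 rad to the clamp's -x), 0.315 upright in the middle lane, 0.630 in the far lane. The moving jaw follows it: 22 mm toward the fixed jaw from 0 to 0.630.
- lever_side (a joint): Sideways angle of the lever, rad: 0 in the middle, about +0.17 at the left (+y) lane ends, about -0.17 at the right ends. It starts anywhere along the near lane.
- blank_centre (a point): Centre of the short sawn wood blank, 36 mm (its x) x 60 mm (its y) x 22 mm high, about 60 g, half-way up. It starts flat on the table to the right of the clamp. Its long side (y) must lie along the clamp's x.
- short_blank: The same short blank; origin at the centre of its underside.
- jaw_pad: Steel pad of the moving jaw, 7 x 40 x 16 mm, sprung: it gives by up to 8 mm (1.5 N per mm). When closed the jaws would stand 56 mm apart, so the pad pushes the blank against the fixed jaw and gives about 4 mm. Origin on its face (the side towards the fixed jaw), at table height.
- long_blank: Bystander: longer wood blank, 26 x 110 x 24 mm, lying flat near the robot. Origin at the centre of its underside.
- turned_finial: Bystander: turned wooden finial, 34 mm wide, 83 mm tall, standing to the left. Origin under its foot.
- masking_tape: Bystander: roll of tape, 104 mm wide, 25 mm high, lying flat beyond the clamp's right. Origin at the centre of its underside.
Mind the look-alikes: they are no part of the job. Leave any blue, green or orange look-alike of the short_blank alone.

How it is judged:
On the way, in this order (a step that is already met when the one before it is completed fails the run):
1. the short blank lies flat on the bed, lengthwise between the jaws and let go, with the lever still in the near lane (horizontal distance between blank_centre and bed_centre below 0.02 m and z of blank_centre in the frame of bed_centre between 0.007 and 0.015 m and angle between short_blank's own z axis and vertical below 0.1 rad and angle between the y axis of short_blank and the x axis of gate_clamp, either way round below 0.3 rad and contact force between the fingers and short_blank below 0.1 N and value of joint lever_fore below 0.12 rad), for 0.2 s.
2. the lever is at the right-hand end of the middle lane (value of joint lever_fore between 0.15 and 0.48 rad and value of joint lever_side below -0.08 rad).
At the end, for the whole second after the job is handed in: Lever at the left end of the far lane (lever_fore > 0.54, lever_side > 0.10 rad); blank at rest flat on the bed (centre 7-15 mm above it, tilt < 0.1 rad), within 20 mm of the bed centre, long side within 0.12 rad of the clamp's x, gripped by the pad with over 1.5 N (value of joint lever_fore above 0.54 rad and value of joint lever_side above 0.1 rad and horizontal distance between blank_centre and bed_centre below 0.02 m and z of blank_centre in the frame of bed_centre between 0.007 and 0.015 m and angle between short_blank's own z axis and vertical below 0.1 rad and angle between the y axis of short_blank and the x axis of gate_clamp, either way round below 0.12 rad and contact force between jaw_pad and short_blank above 1.5 N and linear speed of short_blank below 0.01 m/s); the robot touches nothing.
It fails at once if another loose thing (long blank, finial, tape roll) moved by more than 30 mm (distance of any of long_blank, turned_finial, masking_tape from where it was at the start of the episode above 0.03 m).
It also fails if it takes over 50 s, if anything falls off the work surface, if the arm or the gripper's body presses on something with over 40 N, if the wrist force passes 120 N, or if a joint passes its speed limit or range.

### The arm

A 6-joint arm with a two-finger parallel gripper is mounted at the origin on a cart in front of the work surface, level with it; the furniture and walls round the work are solid. World frame = base frame: x ahead of the robot, y to its left, z up, the work surface at z = 0. Lengths are in m, angles in rad, forces in N, time in s.
With the tool pointing down it reaches from about 0.35 to 0.975 m from the base axis. Payload 4.9 kg.
Tool frame: the origin (TCP) lies midway between the tips of the shut fingers; the grasp point (between the pads) lies 19 mm behind it; z points along the fingers, y is the direction in which the jaws open and shut (so a half turn about z gives the same grasp; the last joint's range is limited). The gripper opens to 85 mm and grips with 20 to 120 N. Pads are 22 mm wide; open, the fingers measure 114 mm over their backs; the gripper's body (76 mm by 85 mm) begins 54 mm behind the grasp point. The pads swing forward as they close: fully open they stand 13 mm farther back than shut.
Start: joints at [1.171, 0.053, 1.613, -0, 1.476, -0.119], TCP at [0.173, 0.601, 0.198] pointing down, gripper open.
Joint ranges: [-3.01, 3.01], [-1.01, 2.22], [0.06, 2.58], [-1.02, 4.17], [0.09, 2.62], [-3.14, 3.14]. Speed limits (rad/s): [2.57, 2.57, 3.14, 3.14, 3.14, 3.14].

### API

Orientations are given as a rotation vector (axis times angle).
In Python, from station import ctrl gives the robot as it stands.
- The arm moves only by the tool jog_arm, never from a script. Its argument "steps" is a list of rows, each an object of numbers: "dx", "dy", "dz": the shift along the world's x, y, z in units of 60 mm (1.0 is 60 mm); "twist": the turn about the world's z in units of 10 degrees (1.0 is 10 degrees). A call has 1 to 5 rows; each row is the pose to reach, as a shift and turn from the pose measured when the call began; what a row does not reach only later rows make up. A row lasts 1/8 s, in which the tool goes at most 62.5 mm and 10.7 degrees, less where a joint would pass 70% of its speed; a pose out of reach is approached as far as the arm can. A call with a gripper value outside its range is refused whole. "gripper" is the closure in counts, from 0 (fully open) to 255 (shut), set as the call begins (left out, the last holds). The fingers move at their own pace and stop on an object; "newtons" is the grip in N (left out, the last holds). Time passes only in rows, so rows that repeat a pose let the fingers close. It gives the time, the measured TCP pose, the force and the opening at its end, in the units of the state.
- ctrl.get_obs(): the state, without advancing time (a new reading comes with each control period).
- ctrl.get_image(name): name is "scene" or "top" or "wrist"; returns a dict with "frame" (420x560x3 uint8, red, green, blue), "range_z" (420x560 float32, m along the optical axis (not along the pixel's ray), 0 where there is no reading), "fx", "fy", "cx", "cy" (pixels), "extrinsics" (4x4, takes a point from camera to world coordinates). Camera axes: x right, y down, z forward; pixel columns grow to the right and rows downward; lengths in m; the calibration is good to about 2 mm. A picture is of the moment at which its call begins.
- ctrl.finish_job(): hands the job in, once; it reports no verdict.
The state is a dict: "t": time; "q": joint angles; "dq": joint speeds; "effort": joint torques, N m; "tool_pos": TCP position; "tool_rot": TCP orientation; "contact_force": force on the tool from outside, world axes, zero at the start; "wrist_torque": the same for the moment, N m; "opening": finger opening in m.
Only numpy, scipy, OpenCV 4.12 (cv2) and the standard library are available. Lean on these libraries where they do the work, as an engineer would, in place of code of your own. Each camera call takes 0.05 s, during which the arm holds its last target.

## Working session

There is one attempt and no reset: what is moved stays moved. The work goes in short steps, Python scripts to look and compute and a tool call to move; the robot and the scene stay as the last step left them, time stands still between calls to the robot, and variables do not carry over. Pictures are saved under pics/ and viewed, and the job is handed in when it is done.

Besides the shell and the picture viewer there is one more tool, called after "Request:" by a JSON object that holds its "name" and its "arguments", one argument or row to a line. jog_arm: Moves the arm, as the interface text tells. Its arguments: {"type":"object","properties":{"steps":{"type":"array"},"gripper":{"type":"number"},"newtons":{"type":"number"}},"required":["steps"]}

```bash
mkdir -p pics; ls; cat > h.py <<'E'
from station import ctrl
import numpy as np, cv2
def grab(n):
    d=ctrl.get_image(n); np.savez('/tmp/%s.npz'%n,**{k:np.array(v) for k,v in d.items()}); return d
def save(d,f): cv2.imwrite('pics/'+f,cv2.cvtColor(np.array(d['frame']),cv2.COLOR_RGB2BGR))
def ray(d,u,v,z):
    E=np.array(d['extrinsics']); r=E[:3,:3]@np.array([(u-d['cx'])/d['fx'],(v-d['cy'])/d['fy'],1]); o=E[:3,3]
    return o+r*(z-o[2])/r[2]
def pt(d,u,v):
    z=d['range_z'][int(v),int(u)]; E=np.array(d['extrinsics'])
    return E[:3,:3]@(z*np.array([(u-d['cx'])/d['fx'],(v-d['cy'])/d['fy'],1]))+E[:3,3]
def cloud(d):
    z=np.array(d['range_z']); v,u=np.mgrid[:z.shape[0],:z.shape[1]]
    P=np.stack([(u-d['cx'])/d['fx']*z,(v-d['cy'])/d['fy']*z,z],-1); E=np.array(d['extrinsics'])
    return P@E[:3,:3].T+E[:3,3]
def load(n): 
    d=np.load('/tmp/%s.npz'%n); return {k:d[k] for k in d.files}
E
python3 - <<'E'
from h import *
for n in ('scene','top'): save(grab(n),n+'0.png')
o=ctrl.get_obs(); print(o)
E
```

```text
pics
{'t': 0.1, 'q': array([ 1.17099000e+00,  5.33525637e-02,  1.61410486e+00, -3.50697787e-05,
        1.47601368e+00, -1.18987474e-01]), 'dq': array([-1.34532401e-03, -3.53970905e-04, -2.94806474e-03, -2.90752798e-05,
       -1.90153557e-04, -1.09327948e-03]), 'effort': array([-3.48008803e-05, -3.94903564e+01, -3.71362746e+01, -1.92922025e-04,
        3.90845962e-03, -1.32451132e-05]), 'tool_pos': array([0.172978  , 0.59995232, 0.19677872]), 'tool_rot': array([-4.39593148e-01, -3.11023133e+00,  2.86560446e-03]), 'contact_force': array([-0.02063134, -0.34223957, -1.04645093]), 'wrist_torque': array([ 0.02790863, -0.01254805,  0.06033318]), 'opening': 0.08547357065396906}
```

View pics/scene0.png

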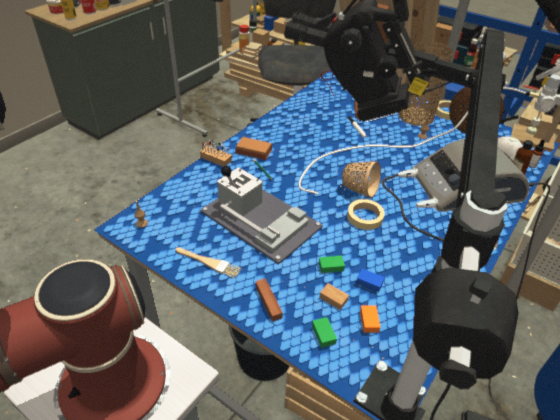

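View pics/top0.png

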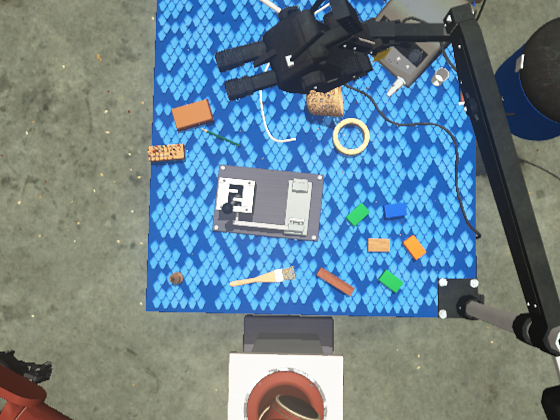

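Scene: the clamp is at (268,203) in the top view, with the lever knob near (228,208). These could be taken for the short blank, by top-view pixel:
- wood-tan (378,245)
- orange (415,247)
- green (358,214) and (391,281)
- blue (395,211)
- dark red-brown long blank (335,281)

I choose (378,245), the uncoloured wood one, and check it in a crop.

```bash
python3 - <<'E'
from h import *
d=load('top'); im=cv2.cvtColor(d['frame'],cv2.COLOR_RGB2BGR)
a=cv2.resize(im[195:300,340:440],(400,420),interpolation=cv2.INTER_CUBIC)
b=cv2.resize(im[155:250,205:330],(400*125//125,304),interpolation=cv2.INTER_CUBIC)
b=cv2.copyMakeBorder(b,0,116,0,0,cv2.BORDER_CONSTANT)
cv2.imwrite('pics/crop0.png',np.hstack([a,b]))
C=cloud(d)
print(d['extrinsics'],d['fx'])
for n,u,v in [('blank',378,245),('orange',415,247),('knob',228,208),('gate',238,185),('table',345,230),('bedplate',270,200),('red',335,281),('jawtop',298,205)]:
    print(n,C[v,u].round(3))
E
```

```text
[[ 0.01971392 -0.99748296  0.06811097  0.45179359]
 [-0.99967595 -0.01856823  0.01741338 -0.01551063]
 [-0.01610485 -0.06843218 -0.99752577  1.52944585]
 [ 0.          0.          0.          1.        ]] 540.3404403566514
blank [ 0.459 -0.249  0.02 ]
orange [ 0.456 -0.351  0.02 ]
knob [0.545 0.154 0.159]
gate [0.621 0.147 0.006]
table [ 0.5   -0.159 -0.004]
bedplate [0.58  0.055 0.012]
red [ 0.357 -0.131  0.022]
jawtop [ 0.566 -0.025  0.026]
```

View pics/crop0.png

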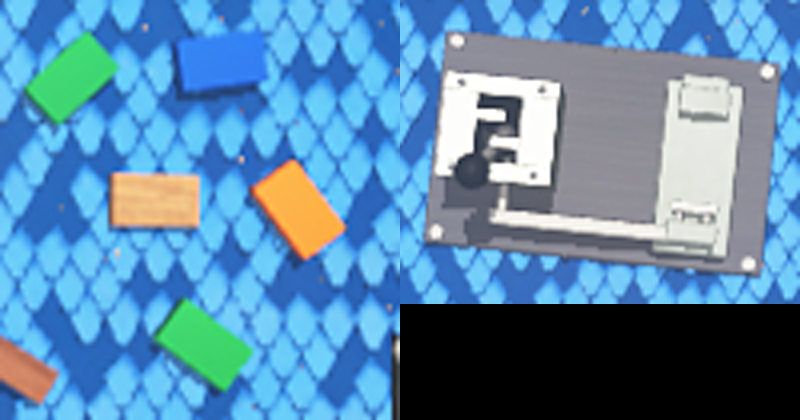

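The tan block with wood grain at top-view (378,245) is the short blank. The gate is at (238,185), and the knob leans near and left. Next I measure poses.

```bash
cat >> h.py <<'E'
def rect_world(d,mask,z):
    cs,_=cv2.findContours(mask.astype(np.uint8),cv2.RETR_EXTERNAL,cv2.CHAIN_APPROX_NONE)
    c=max(cs,key=cv2.contourArea)
    w=np.array([ray(d,u,v,z)[:2] for u,v in cv2.convexHull(c)[:,0]])
    (c0,s,a)=cv2.minAreaRect((w*1000).astype(np.float32))
    return np.array(c0),np.array(s),a
E
python3 - <<'E'
from h import *
d=load('top'); im=d['frame']; hsv=cv2.cvtColor(im,cv2.COLOR_RGB2HSV); C=cloud(d)
H,S,V=[hsv[...,i].astype(int) for i in range(3)]
roi=np.zeros(H.shape,bool); roi[225:262,360:400]=1
print('blank',rect_world(d,roi&(H<25)&(S>60),0.022))
roi[:]=0; roi[150:255,200:340]=1
m=roi&((S<80)); print('plate',rect_world(d,m,0.010))
m=roi&(V>150)&(S<60); m[:,258:]=0; m[:, :218]&=True
mm=cv2.morphologyEx(m.astype(np.uint8),cv2.MORPH_OPEN,np.ones((3,3)))
print('gate',rect_world(d,mm,0.09))
for z0,z1 in [(.02,.035),(.04,.06),(.08,.1),(.11,.17)]:
    mk=roi&(C[...,2]>z0)&(C[...,2]<z1); p=C[mk]; print(z0,len(p),p.mean(0).round(3),p.min(0).round(3),p.max(0).round(3))
E
```

```text
blank (array([ 459.79885864, -249.88690186]), array([59.32348633, 34.52806473]), 88.09872436523438)
plate (array([573.22644043,  59.90592957]), array([299.1111145 , 189.00862122]), 85.30048370361328)
gate (array([601.94848633, 144.74679565]), array([ 98.74551392, 120.63300323]), 85.3615951538086)
0.02 944 [ 0.561 -0.017  0.029] [ 0.485 -0.085  0.02 ] [0.654 0.193 0.035]
0.04 620 [0.544 0.03  0.047] [ 0.495 -0.048  0.04 ] [0.639 0.185 0.06 ]
0.08 847 [0.589 0.143 0.089] [0.54  0.095 0.08 ] [0.633 0.196 0.1  ]
0.11 107 [0.547 0.157 0.152] [0.533 0.143 0.137] [0.561 0.171 0.167]
```

```bash
python3 - <<'E'
from h import *
d=load('top')
for u,v in [(236,194.8),(219.7,176.9),(255.6,180.9),(252.5,212.8)]: print('gate',ray(d,u,v,.09)*1000)
# knob via dark mask
im=d['frame'].astype(int); m=(im.max(2)<45); m[:195]=0;m[225:]=0;m[:,:212]=0;m[:,242:]=0
v,u=np.nonzero(m); print('knob px',u.mean(),v.mean(),u.min(),u.max(),v.min(),v.max())
# scene view
s=load('scene'); im=cv2.cvtColor(s['frame'],cv2.COLOR_RGB2BGR)
cv2.imwrite('pics/crop1.png',cv2.resize(im[155:260,195:325],(780,630)[0:2],interpolation=cv2.INTER_CUBIC)[:600])
E
```

```text
gate [585.43625379 142.41337778  90.        ]
gate [632.91560103 187.52455424  90.        ]
gate [623.82362584  90.73322577  90.        ]
gate [537.96149469  97.01003398  90.        ]<stdin>:6: RuntimeWarning: Mean of empty slice.
  ret = ret.dtype.type(ret / rcount)
Traceback (most recent call last):
ValueError: zero-size array to reduction operation minimum which has no identity
```

Request:
{"name": "jog_arm", "arguments": {
  "steps": [
    {"dx": 0.4, "dy": -0.7, "dz": 0.4, "twist": -1},
    {"dx": 0.9, "dy": -1.5, "dz": 0.7, "twist": -2},
    {"dx": 1.4, "dy": -2.3, "dz": 1.0, "twist": -3},
    {"dx": 2, "dy": -3.1, "dz": 1.2, "twist": -4},
    {"dx": 2.6, "dy": -3.9, "dz": 1.2, "twist": -5}
  ],
  "gripper": 60,
  "newtons": 40
}}

```text
t: 0.72
tool_pos: [0.33, 0.3647, 0.2699]
tool_rot: [-1.72, -2.629, -0.001]
contact_force: [1.7, 0.3, -0.4]
opening: 0.0652
```

```bash
python3 - <<'E'
from h import *
for n in ('wrist','scene','top'): save(grab(n),n+'1.png')
o=ctrl.get_obs(); print(o['t'],o['tool_pos'],o['tool_rot'],o['opening'])
E
```

```text
0.875 [0.33028181 0.3640147  0.26856028] [-1.71866394e+00 -2.62832324e+00  2.29033227e-03] 0.0654032791744785
```

View pics/wrist1.png

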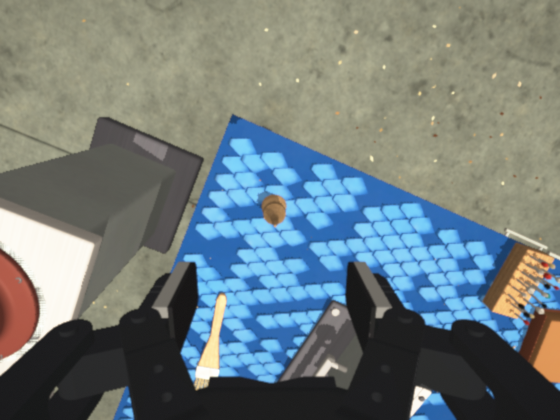

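View pics/scene1.png

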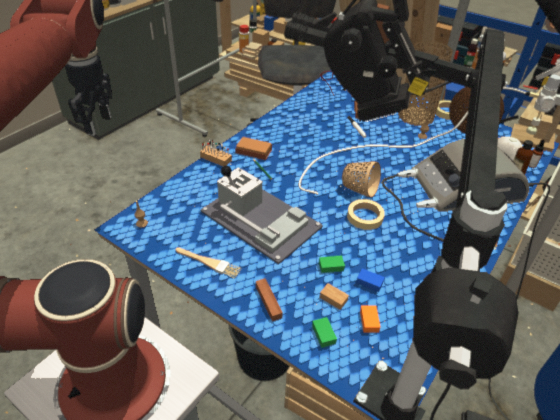

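Request:
{"name": "jog_arm", "arguments": {
  "steps": [
    {"dx": 0.3, "dy": -0.95, "twist": -0.5},
    {"dx": 0.7, "dy": -1.9, "twist": -1},
    {"dx": 1, "dy": -2.9, "twist": -1.5},
    {"dx": 1.3, "dy": -3.9, "twist": -2},
    {"dx": 1.5, "dy": -4.9, "twist": -2.5}
  ]
}}

```text
validation failed for argument at $.st...
```

Request:
{"name": "jog_arm", "arguments": {
  "steps": [
    {"dx": 0.1, "dy": -1},
    {"dx": 0.2, "dy": -2},
    {"dx": 0.3, "dy": -3},
    {"dx": 0.4, "dy": -4},
    {"dx": 0.5, "dy": -4.5, "dz": -0.2}
  ]
}}

```text
validation failed for argument at $.st...
```

```bash
python3 - <<'E'
from h import *
for n in ('wrist','top'): save(grab(n),n+'2.png')
o=ctrl.get_obs(); print(o['t'],o['tool_pos'],o['tool_rot'],o['opening'])
E
```

```text
0.975 [0.32876026 0.36583325 0.26835096] [-1.71207084 -2.63185521  0.00307479] 0.06528789464715753
```

View pics/wrist2.png

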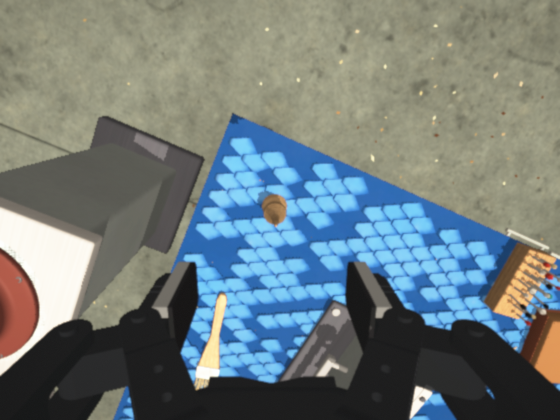

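View pics/top2.png

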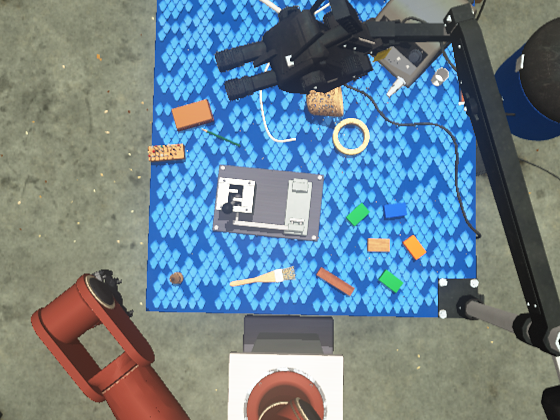

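The rows apparently need all four keys.

Request:
{"name": "jog_arm", "arguments": {
  "steps": [
    {"dx": 0.3, "dy": -0.9, "dz": 0, "twist": -0.5},
    {"dx": 0.7, "dy": -1.8, "dz": 0, "twist": -1},
    {"dx": 1, "dy": -2.8, "dz": 0, "twist": -1.5},
    {"dx": 1.3, "dy": -3.8, "dz": 0, "twist": -2},
    {"dx": 1.5, "dy": -4.8, "dz": 0, "twist": -2.5}
  ]
}}

```text
t: 1.6
tool_pos: [0.4189, 0.0774, 0.2681]
tool_rot: [-2.24, -2.199, 0.002]
contact_force: [1.1, 0.7, -0.3]
opening: 0.0651
```

Request:
{"name": "jog_arm", "arguments": {
  "steps": [
    {"dx": 0.1, "dy": -1, "dz": 0, "twist": 0},
    {"dx": 0.2, "dy": -2, "dz": 0, "twist": 0},
    {"dx": 0.3, "dy": -3, "dz": 0, "twist": 0},
    {"dx": 0.4, "dy": -4, "dz": 0, "twist": 0},
    {"dx": 0.5, "dy": -4.5, "dz": -0.2, "twist": 0}
  ]
}}

```text
t: 2.22
tool_pos: [0.4499, -0.1941, 0.2566]
tool_rot: [-2.24, -2.201, 0.001]
contact_force: [0.4, 1.3, -0.2]
opening: 0.0651
```

```bash
cat >> h.py <<'E'
def state():
    o=ctrl.get_obs(); n=o['tool_rot']; from scipy.spatial.transform import Rotation as R
    M=R.from_rotvec(n).as_matrix(); print('t',round(o['t'],2),'pos',(o['tool_pos']*1000).round(1),'yaw_y',np.degrees(np.arctan2(M[1,1],M[0,1])).round(2),'zax',M[:,2].round(3),'F',o['contact_force'].round(1),'open',round(o['opening']*1000,1),'q',o['q'].round(2)); return o
E
python3 - <<'E'
from h import *
for n in ('wrist','top'): save(grab(n),n+'3.png')
state()
E
```

```text
t 2.33 pos [ 448.8 -193.3  253.8] yaw_y -1.08 zax [-0.006  0.003 -1.   ] F [ 0.5  0.8 -0.8] open 65.2 q [-0.56 -0.3   1.85 -0.    1.61 -0.54]
```

View pics/wrist3.png

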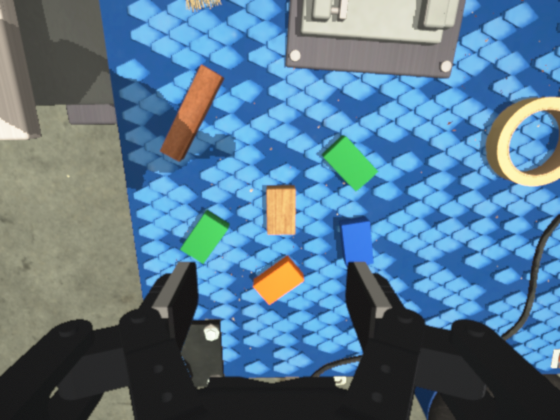

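The wrist view shows the wooden blank at (281,210), with blocks around it: orange (278,280), green (349,163) and (205,237), blue (357,240). I measure it from here.

```bash
python3 - <<'E'
from h import *
for n in ('wrist','top'):
    d=load(n); hsv=cv2.cvtColor(d['frame'],cv2.COLOR_RGB2HSV); H,S,V=[hsv[...,i].astype(int) for i in range(3)]
    r=np.zeros(H.shape,bool)
    if n=='wrist': r[175:245,255:310]=1
    else: r[225:262,360:400]=1
    m=r&(H<25)&(S>60); print(n,m.sum(),rect_world(d,m,.022))
    print(d['extrinsics'][:3,3])
    if n=='wrist':
        for u,v in [(295,56),(446,66)]: print(ray(d,u,v,.01)*1000)
d=load('top');print([ (ray(d,u,v,.01)*1000).round(1) for u,v in [(205+767-767+ (767-400)/3.2,155+72/3.2),(205+(748-400)/3.2,155+264/3.2),(205+57/3.2,155+40/3.2),(205+36/3.2,155+231/3.2)]])
E
```

```text
wrist 1347 (array([ 460.56402588, -250.57673645]), array([35.45989609, 61.93180847]), 0.289041131734848)
[ 0.45186548 -0.11970993  0.43246068]
[478.5299929  -73.12448292  10.        ]
[649.37850908 -86.52757648  10.        ]
top 883 (array([ 459.60049438, -272.09066772]), array([88.54872894, 69.15762329]), 0.3072322607040405)
[ 0.45179359 -0.01551063  1.52944585]
[array([646.3, -84.5,  10. ]), array([476.5, -70.4,  10. ]), array([670. , 190.7,  10. ]), array([500.2, 204.6,  10. ])]
```

Request:
{"name": "jog_arm", "arguments": {
  "steps": [
    {"dx": 0.15, "dy": -0.9, "dz": -0.2, "twist": 0},
    {"dx": 0.19, "dy": -0.95, "dz": -1.2, "twist": 0},
    {"dx": 0.19, "dy": -0.95, "dz": -2.2, "twist": 0},
    {"dx": 0.19, "dy": -0.95, "dz": -3, "twist": 0},
    {"dx": 0.19, "dy": -0.95, "dz": -3.2, "twist": 0}
  ]
}}

```text
t: 2.95
tool_pos: [0.4585, -0.2467, 0.0579]
tool_rot: [-2.229, -2.194, 0.005]
contact_force: [0.1, 0.1, -0.4]
opening: 0.0648
```

```bash
python3 - <<'E'
from h import *
save(grab('wrist'),'wrist4.png')
state()
E
```

```text
t 3.0 pos [ 459.1 -247.5   58.7] yaw_y -0.93 zax [-0.011  0.006 -1.   ] F [-0.5 -0.3  0.4] open 65.5 q [-0.64 -0.06  1.96 -0.    1.25 -0.62]
```

View pics/wrist4.png

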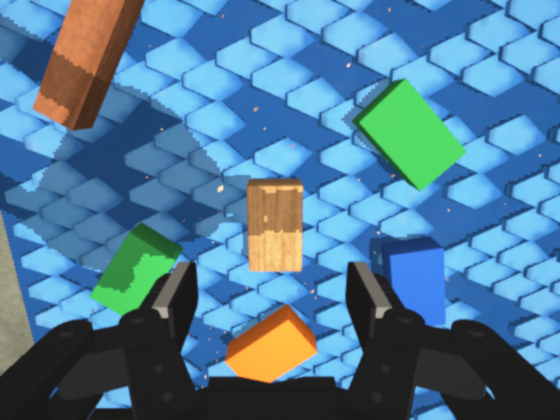

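```bash
python3 - <<'E'
from h import *
d=load('wrist')
for n,u,v in [('greenL',180,248),('greenLbot',165,285),('orange top',290,306),('blue L',385,246),('bl',247,180),('br',301,182),('blankN',249,272),('blankNr',301,271)]: print(n,(ray(d,u,v,.022)*1000).round(1))
E
```

```text
greenL [ 397.4 -265.3   22. ]
greenLbot [ 384.5 -292.7   22. ]
orange top [ 470.5 -309.9   22. ]
blue L [ 533.1 -265.2   22. ]
bl [ 443.7 -219.7   22. ]
br [ 477.4 -221.4   22. ]
blankN [ 442.7 -283.3   22. ]
blankNr [ 478.  -282.9   22. ]
```

Request:
{"name": "jog_arm", "arguments": {
  "steps": [
    {"dx": 0.02, "dy": -0.06, "dz": -0.5, "twist": 0},
    {"dx": 0.02, "dy": -0.06, "dz": -0.85, "twist": 0},
    {"dx": 0.02, "dy": -0.06, "dz": -0.9, "twist": 0}
  ]
}}

```text
t: 3.38
tool_pos: [0.4613, -0.2508, 0.0057]
tool_rot: [-2.23, -2.197, 0.004]
contact_force: [-0.6, -0.5, 0.0]
opening: 0.0656
```

Request:
{"name": "jog_arm", "arguments": {
  "steps": [
    {"dx": 0, "dy": 0, "dz": 0, "twist": 0},
    {"dx": 0, "dy": 0, "dz": 0, "twist": 0},
    {"dx": 0, "dy": 0, "dz": 0, "twist": 0},
    {"dx": 0, "dy": 0, "dz": 0, "twist": 0},
    {"dx": 0, "dy": 0, "dz": 0, "twist": 0}
  ],
  "gripper": 255,
  "newtons": 40
}}

```text
t: 4.0
tool_pos: [0.4613, -0.2509, 0.0058]
tool_rot: [-2.23, -2.197, 0.004]
contact_force: [-0.3, -0.0, 0.5]
opening: 0.0004
```

```bash
python3 - <<'E'
from h import *
state()
E
```

```text
t 4.0 pos [ 461.3 -250.9    5.8] yaw_y -0.86 zax [-0.01   0.006 -1.   ] F [-0.3 -0.   0.5] open 0.4 q [-0.64  0.03  1.98 -0.    1.14 -0.62]
```

The fingers shut on nothing (0.4 mm opening), so I look.

```bash
python3 - <<'E'
from h import *
save(grab('wrist'),'wrist5.png'); save(grab('top'),'top5.png'); s=grab('scene'); im=cv2.cvtColor(s['frame'],cv2.COLOR_RGB2BGR)
cv2.imwrite('pics/sc5.png',cv2.resize(im[200:360,230:430],(750,600)))
state()
E
```

```text
t 4.15 pos [ 461.3 -250.8    5.6] yaw_y -0.87 zax [-0.01   0.006 -1.   ] F [ 0.3  0.1 -1. ] open 0.1 q [-0.64  0.03  1.98 -0.    1.14 -0.62]
```

View pics/wrist5.png

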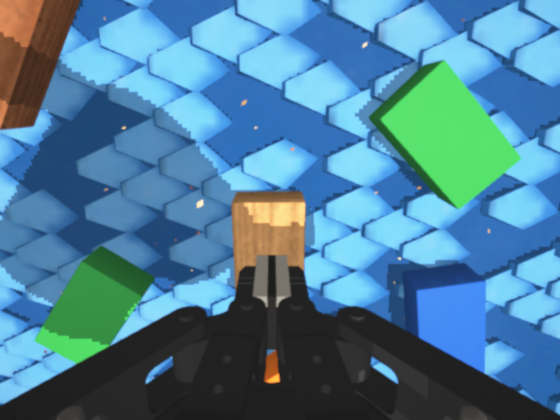

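View pics/sc5.png

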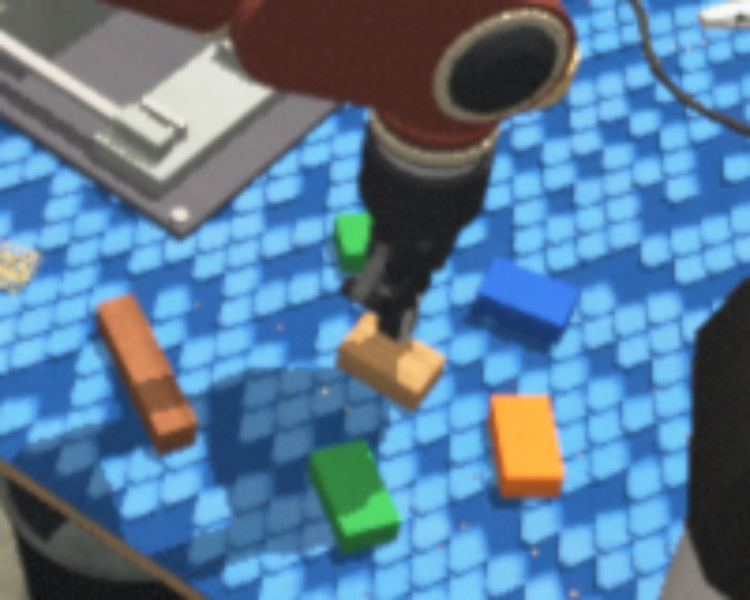

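```bash
python3 - <<'E'
from h import *
d=load('wrist'); C=cloud(d)*1000
for u,v in [(263,262),(280,262),(263,275),(272,300),(270,215),(270,235),(300,260),(150,200),(240,260),(350,230)]: print((u,v),d['frame'][v,u],C[v,u].round(1))
print(d['extrinsics'].round(3))
s=load('scene'); S=cloud(s)*1000
# scene crop px -> full: u=230+x/3.75, v=200+y/3.75
for n,x,y in [('tip',402,338),('blanktop',365,350),('blanktop2',410,370),('table',300,330),('finger',405,310)]:
    u=int(230+x/3.75);v=int(200+y/3.75); print(n,S[v,u].round(1))
E
```

```text
(263, 262) [121 117 109] [ 458.8 -241.6   49.8]
(280, 262) [120 116 108] [ 465.9 -241.5   50.2]
(263, 275) [122 117 109] [ 459.1 -241.8   60.8]
(272, 300) [50 48 47] [ 462.7 -243.3   76.2]
(270, 215) [243 186 117] [ 461.5 -230.1   21.8]
(270, 235) [171 124  79] [ 461.4 -240.2   22.5]
(300, 260) [193 143  92] [ 476.3 -254.4   21.5]
(150, 200) [ 84 136 181] [ 3.956e+02 -2.278e+02  2.000e-01]
(240, 260) [176 129  82] [ 446.  -253.7   22.3]
(350, 230) [ 63 135 215] [ 505.8 -246.8   -0.6]
[[ 1.    -0.011 -0.014  0.465]
 [-0.015 -0.957 -0.29  -0.178]
 [-0.01   0.291 -0.957  0.182]
 [ 0.     0.     0.     1.   ]]
tip [ 451.7 -261.    48.7]
blanktop [ 448.6 -238.3   22.9]
blanktop2 [ 453.  -268.9   23.4]
table [ 454.5 -187.9   -2.8]
finger [ 445.9 -262.6   84.8]
```

```bash
python3 - <<'E'
from h import *
d=load('wrist'); C=cloud(d)*1000
for v in range(250,270,1): print(v,C[v,262].round(1),C[v,282].round(1))
s=load('scene'); S=cloud(s)*1000
u=int(230+402/3.75)
for v in range(278,298): print(v,s['frame'][v,u],S[v,u].round(1))
E
```

```text
250 [ 457.2 -248.5   21.8] [ 467.2 -248.9   21.2]
251 [ 457.2 -248.9   22.1] [ 467.2 -248.9   22.4]
252 [ 457.2 -249.6   21.9] [ 467.2 -249.9   21.4]
253 [ 457.2 -249.6   22.9] [ 467.2 -250.1   22.2]
254 [ 457.2 -250.5   22.2] [ 467.2 -250.8   21.9]
255 [ 458.2 -240.8   44.6] [ 466.9 -241.4   43.4]
256 [ 458.2 -241.5   44. ] [ 466.8 -241.6   44.1]
257 [ 458.2 -241.1   46. ] [ 466.8 -241.4   45.4]
258 [ 458.2 -241.5   46. ] [ 466.8 -241.7   45.8]
259 [ 458.3 -241.3   47.4] [ 466.8 -241.3   47.7]
260 [ 458.3 -241.5   47.9] [ 466.8 -241.6   47.9]
261 [ 458.3 -241.5   49. ] [ 466.8 -241.8   48.5]
262 [ 458.4 -241.4   50.1] [ 466.7 -241.3   50.5]
263 [ 458.4 -241.1   51.6] [ 466.7 -241.2   51.6]
264 [ 458.4 -241.7   51.4] [ 466.7 -241.9   51.1]
265 [ 458.4 -241.7   52.3] [ 466.7 -241.8   52.3]
266 [ 458.5 -241.5   53.7] [ 466.7 -242.3   52.3]
267 [ 458.5 -241.6   54.4] [ 466.7 -241.7   54.2]
268 [ 458.6 -241.3   55.9] [ 466.6 -240.9   56.8]
269 [ 458.6 -241.9   55.5] [ 466.6 -241.4   56.6]
278 [30 33 33] [ 446.4 -258.3   95.4]
279 [34 36 37] [ 446.9 -258.4   91.4]
280 [32 34 34] [ 446.5 -259.1   88.8]
281 [33 33 33] [ 445.8 -259.8   86.4]
282 [40 42 41] [ 440.9 -262.3   89.6]
283 [57 57 57] [ 453.1 -257.4   70.4]
284 [74 71 70] [ 452.5 -258.1   67.8]
285 [86 87 82] [ 455.2 -257.3   60.9]
286 [96 95 91] [ 453.2 -258.6   60.2]
287 [103 104  96] [ 452.5 -259.4   57.9]
288 [102 102  98] [ 451.2 -260.3   56.2]
289 [106 105 100] [ 453.4 -259.8   49.9]
290 [117 110 102] [ 451.7 -261.    48.7]
291 [134 112  91] [ 454.8 -260.    41.1]
292 [153 115  76] [ 463.8 -256.6   25.5]
293 [162 121  79] [ 466.2 -256.    18.9]
294 [195 145  92] [ 459.9 -259.2   23.9]
295 [236 186 121] [ 457.6 -260.6   23.5]
296 [244 199 129] [ 456.2 -261.6   22. ]
297 [245 200 130] [ 455.2 -262.5   19.8]
```

Depth in both the wrist and scene views puts the shut tips at z≈43 mm, while the reported TCP z is 5.6 mm. The real tips sit about 38 mm above the reported TCP, so the grasp closed above the blank without touching it. I'll use that measured offset, open, and go down gently while watching the force.

Request:
{"name": "jog_arm", "arguments": {
  "steps": [
    {"dx": 0, "dy": 0, "dz": 0, "twist": 0},
    {"dx": 0, "dy": 0, "dz": 0, "twist": 0},
    {"dx": 0, "dy": 0, "dz": 0, "twist": 0},
    {"dx": 0, "dy": 0, "dz": -0.2, "twist": 0},
    {"dx": 0, "dy": 0, "dz": -0.4, "twist": 0}
  ],
  "gripper": 60
}}

```text
t: 4.78
tool_pos: [0.461, -0.2507, -0.0194]
tool_rot: [-2.23, -2.196, 0.005]
contact_force: [0.5, -0.0, 0.2]
opening: 0.0655
```

```bash
python3 - <<'E'
from h import *
save(grab('wrist'),'wrist6.png'); state()
E
```

```text
t 4.83 pos [ 459.6 -249.7  -21.4] yaw_y -0.87 zax [-0.013  0.009 -1.   ] F [-1.5  0.8 -1.2] open 65.1 q [-0.64  0.07  1.99 -0.    1.1  -0.62]
```

View pics/wrist6.png

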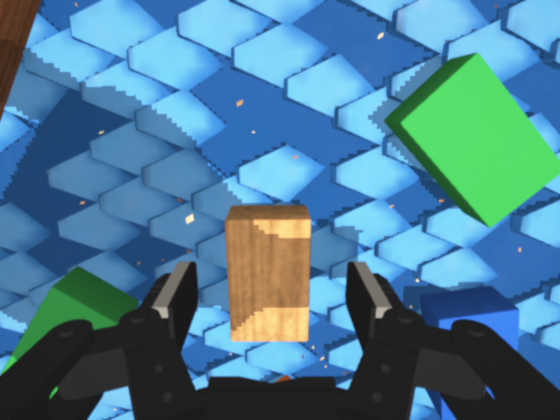

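The fingers straddle the blank with no contact. I go down about 13 mm more and close.

Request:
{"name": "jog_arm", "arguments": {
  "steps": [
    {"dx": 0, "dy": 0, "dz": -0.12, "twist": 0},
    {"dx": 0, "dy": 0, "dz": -0.22, "twist": 0},
    {"dx": 0, "dy": 0, "dz": -0.22, "twist": 0}
  ]
}}

```text
t: 5.2
tool_pos: [0.4592, -0.2493, -0.0353]
tool_rot: [-2.226, -2.193, 0.006]
contact_force: [-0.8, -0.1, -0.4]
opening: 0.0652
```

Request:
{"name": "jog_arm", "arguments": {
  "steps": [
    {"dx": 0, "dy": 0, "dz": 0, "twist": 0},
    {"dx": 0, "dy": 0, "dz": 0, "twist": 0},
    {"dx": 0, "dy": 0, "dz": 0, "twist": 0},
    {"dx": 0, "dy": 0, "dz": 0, "twist": 0}
  ],
  "gripper": 255,
  "newtons": 40
}}

```text
t: 5.7
tool_pos: [0.4605, -0.2502, -0.0339]
tool_rot: [-2.229, -2.195, 0.005]
contact_force: [1.3, -0.1, 5.6]
opening: 0.0352
```

Gripped at 35.2 mm. Lift, turn and carry towards the bed.

Request:
{"name": "jog_arm", "arguments": {
  "steps": [
    {"dx": 0, "dy": 0, "dz": 0.6, "twist": 0},
    {"dx": 0, "dy": 0.1, "dz": 1.5, "twist": 0.5},
    {"dx": 0.2, "dy": 0.5, "dz": 2.2, "twist": 1.5},
    {"dx": 0.5, "dy": 1.1, "dz": 2.3, "twist": 2.5},
    {"dx": 0.8, "dy": 1.8, "dz": 2.3, "twist": 3.5}
  ]
}}

```text
t: 6.32
tool_pos: [0.5089, -0.1417, 0.1049]
tool_rot: [-1.46, -2.769, 0.011]
contact_force: [0.6, 0.4, -1.2]
opening: 0.0353
```

Request:
{"name": "jog_arm", "arguments": {
  "steps": [
    {"dx": 0.2, "dy": 0.5, "dz": 0, "twist": 1},
    {"dx": 0.4, "dy": 0.9, "dz": 0, "twist": 2},
    {"dx": 0.6, "dy": 1.3, "dz": 0, "twist": 3},
    {"dx": 0.8, "dy": 1.7, "dz": 0, "twist": 4},
    {"dx": 0.9, "dy": 1.9, "dz": 0, "twist": 5}
  ]
}}

```text
t: 6.95
tool_pos: [0.5621, -0.0264, 0.1037]
tool_rot: [-0.142, -3.129, 0.018]
contact_force: [0.2, 0.9, -0.0]
opening: 0.0353
```

```bash
python3 - <<'E'
from h import *
save(grab('wrist'),'wrist7.png'); save(grab('top'),'top7.png'); state()
E
```

```text
t 7.05 pos [562.2 -26.5 103.8] yaw_y 84.48 zax [-0.01  -0.011 -1.   ] F [-0.7  0.3 -1.4] open 35.5 q [-0.17 -0.01  1.84 -0.01  1.32 -1.64]
```

View pics/wrist7.png

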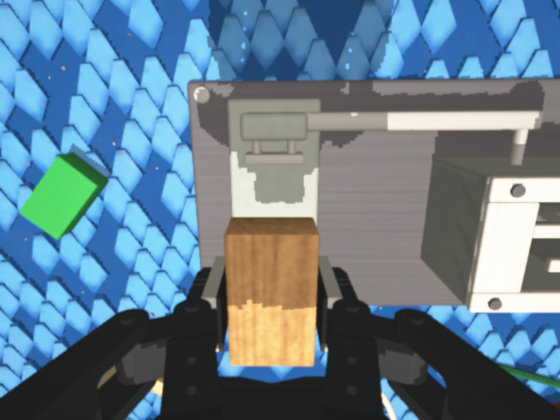

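```bash
python3 - <<'E'
from h import *
d=load('wrist'); C=cloud(d)*1000
im=cv2.cvtColor(d['frame'],cv2.COLOR_RGB2BGR)
cv2.imwrite('pics/crop7.png',cv2.resize(im[75:235,185:345],(600,600),interpolation=cv2.INTER_CUBIC))
for n,u,v,z in [('L1',229,101,.03),('L2',232,205,.03),('R1',320,99,.03),('R2',318,210,.03),('padface top',250,163,.048),('padface r',300,163,.048),('screw',202,95,.01),('gate NL',484,180,.09),('screwgate',517,190,.09),('screwgate2',494,304,.09)]: print(n,(ray(d,u,v,z)*1000).round(1),C[v,u].round(1))
t=load('top'); im=cv2.cvtColor(t['frame'],cv2.COLOR_RGB2BGR)
cv2.imwrite('pics/ctop7.png',cv2.resize(im[150:260,200:340],(760,597),interpolation=cv2.INTER_CUBIC))
E
```

```text
L1 [484.6 -50.8  30. ] [484.6 -50.8  29.6]
L2 [559.1 -57.9  30. ] [559.5 -58.1  28.7]
R1 [489.   11.8  30. ] [489.   14.3   9.6]
R2 [568.7   6.3  30. ] [575.2   8.4   9.5]
padface top [525.9 -39.4  48. ] [525.9 -39.4  47.8]
padface r [528.8  -5.8  48. ] [528.9  -5.8  47.7]
screw [478.2 -72.8  10. ] [478.4 -72.   14.3]
gate NL [540.1  92.9  90. ] [542.5  98.1  81.2]
screwgate [547.5 111.6  90. ] [546.8 110.1  92.3]
screwgate2 [619.9 105.6  90. ] [618.4 104.1  92.3]
```

View pics/crop7.png

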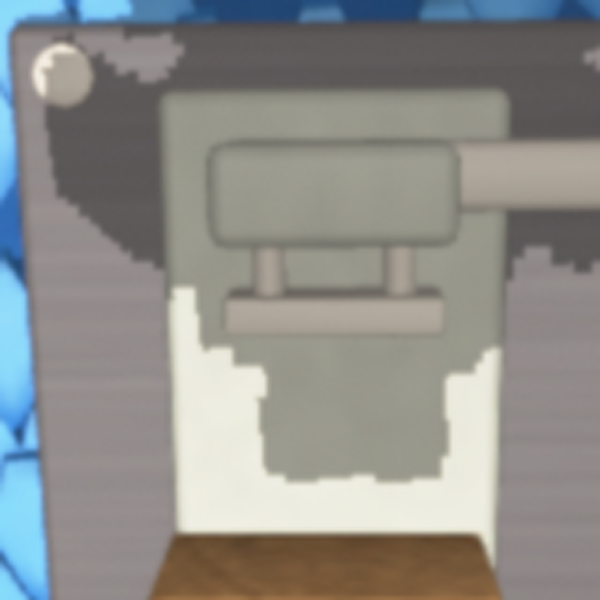

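View pics/ctop7.png

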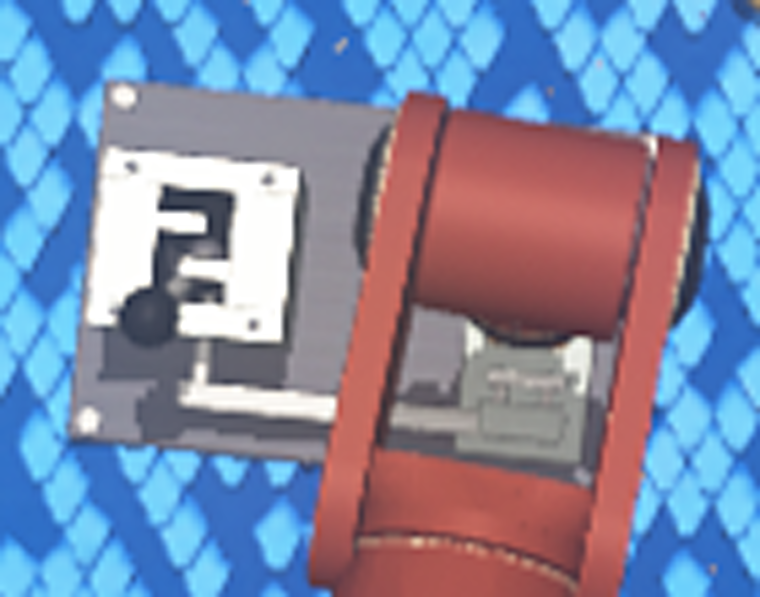

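The pad face in the wrist view at (275,163) maps to x≈527, y≈-23. The bed's mid-line is at y≈-23. Gate and jaw features both put the clamp origin about 5 mm further in x than the plate centre does, so I take the bed centre as (566.5, -25). Lowering now.

Request:
{"name": "jog_arm", "arguments": {
  "steps": [
    {"dx": 0.07, "dy": 0.03, "dz": -0.4, "twist": 0.08},
    {"dx": 0.07, "dy": 0.03, "dz": -0.9, "twist": 0.08},
    {"dx": 0.07, "dy": 0.03, "dz": -1.2, "twist": 0.08},
    {"dx": 0.07, "dy": 0.03, "dz": -1.4, "twist": 0.08},
    {"dx": 0.07, "dy": 0.03, "dz": -1.4, "twist": 0.08}
  ]
}}

```text
t: 7.68
tool_pos: [0.5657, -0.0249, 0.019]
tool_rot: [-0.131, -3.128, 0.017]
contact_force: [0.5, 0.6, -0.7]
opening: 0.0351
```

```bash
python3 - <<'E'
from h import *
save(grab('wrist'),'wrist8.png'); s=grab('scene'); state()
im=cv2.cvtColor(s['frame'],cv2.COLOR_RGB2BGR)
cv2.imwrite('pics/sc8.png',cv2.resize(im[170:270,200:330],(780,600),interpolation=cv2.INTER_CUBIC))
E
```

```text
t 7.78 pos [567.1 -25.   20.7] yaw_y 85.25 zax [-0.008 -0.011 -1.   ] F [-0.2  0.1 -0.5] open 35.1 q [-0.17  0.1   1.88 -0.01  1.17 -1.65]
```

View pics/wrist8.png

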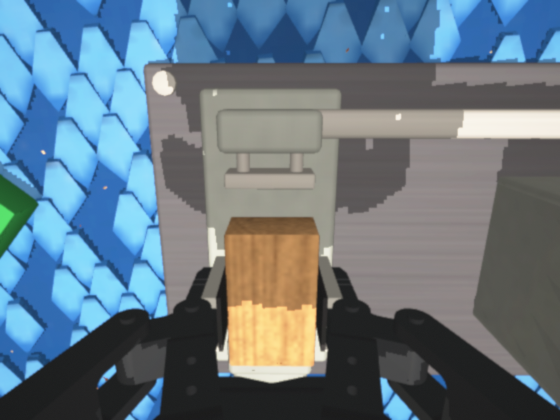

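View pics/sc8.png

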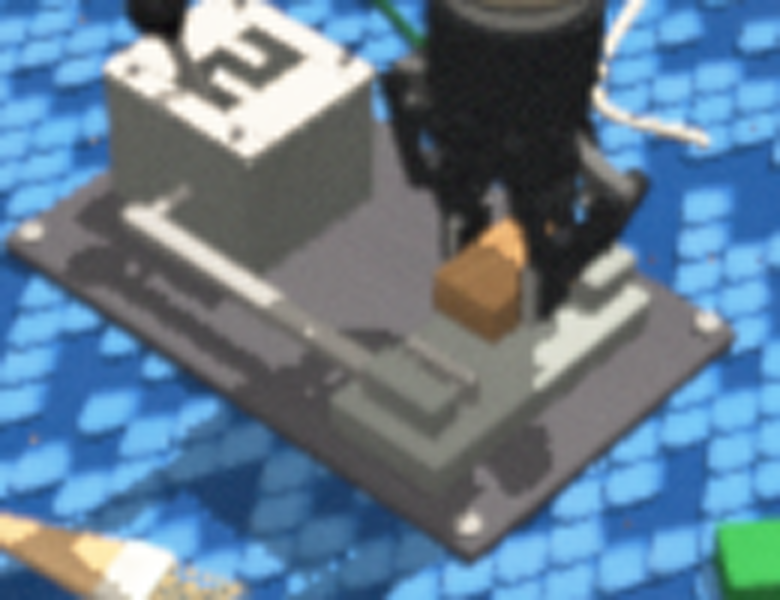

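```bash
python3 - <<'E'
from h import *
d=load('wrist'); C=cloud(d)*1000
for n,u,v in [('blank nr top L',232,220),('R',314,220),('top',270,250),('front face bottom',270,219),('padL',240,186),('padR',305,186),('bed',270,200),('far top L',235,362),('far R',312,362),('fixed jaw?',272,374)]: print(n,C[v,u].round(1))
for v in range(214,245,3): print(v,C[v,270].round(1))
E
```

```text
blank nr top L [537.4 -39.6  59.1]
R [549.5  -3.2  31.8]
top [545.  -24.2  75.4]
front face bottom [538.6 -23.9  57.8]
padL [525.9 -36.2  47.1]
padR [528.   -7.8  47.7]
bed [538.  -24.3  29.8]
far top L [594.9 -43.1  74.9]
far R [597.2 -10.9  74.9]
fixed jaw? [630.6 -30.8  43.4]
214 [545.4 -24.9  29.4]
217 [538.5 -23.9  55.4]
220 [538.4 -23.8  59.7]
223 [538.9 -23.9  62. ]
226 [538.6 -23.8  66.7]
229 [538.7 -23.7  69.9]
232 [538.8 -23.7  72.9]
235 [539.  -23.7  75.5]
238 [540.1 -23.7  75.6]
241 [541.4 -23.9  75.3]
244 [542.1 -23.9  76.5]
```

The blank is centred between the jaws, with about 11 mm to the pad and about 7 mm to the fixed jaw. Its underside is 23.5 mm above the bed. Lower and release.

Request:
{"name": "jog_arm", "arguments": {
  "steps": [
    {"dx": -0.02, "dy": 0, "dz": -0.2, "twist": 0},
    {"dx": -0.02, "dy": 0, "dz": -0.36, "twist": 0},
    {"dx": -0.02, "dy": 0, "dz": -0.38, "twist": 0},
    {"dx": -0.02, "dy": 0, "dz": -0.38, "twist": 0}
  ]
}}

```text
t: 8.28
tool_pos: [0.5657, -0.0249, -0.0024]
tool_rot: [-0.13, -3.131, 0.018]
contact_force: [-0.5, 0.6, -0.7]
opening: 0.0352
```

Request:
{"name": "jog_arm", "arguments": {
  "steps": [
    {"dx": 0, "dy": 0, "dz": 0, "twist": 0},
    {"dx": 0, "dy": 0, "dz": 0, "twist": 0},
    {"dx": 0, "dy": 0, "dz": 0, "twist": 0}
  ],
  "gripper": 60
}}

```text
t: 8.65
tool_pos: [0.566, -0.025, -0.002]
tool_rot: [-0.13, -3.131, 0.018]
contact_force: [-0.7, 0.0, 0.9]
opening: 0.0656
```

Request:
{"name": "jog_arm", "arguments": {
  "steps": [
    {"dx": 0, "dy": 0, "dz": 0.3, "twist": 0},
    {"dx": 0, "dy": 0, "dz": 1, "twist": 0},
    {"dx": 0, "dy": 0, "dz": 2, "twist": 0},
    {"dx": 0, "dy": 0, "dz": 2.5, "twist": 0}
  ]
}}

```text
t: 9.15
tool_pos: [0.5682, -0.0253, 0.154]
tool_rot: [-0.13, -3.139, 0.019]
contact_force: [0.0, 0.2, -1.5]
opening: 0.0651
```

```bash
python3 - <<'E'
from h import *
d=grab('wrist');save(d,'wrist9.png'); state(); save(grab('top'),'top9.png')
C=cloud(d)*1000
hsv=cv2.cvtColor(d['frame'],cv2.COLOR_RGB2HSV); H,S,V=[hsv[...,i].astype(int) for i in range(3)]
m=(H<25)&(S>70)&(C[...,2]>47)&(C[...,2]<57); m[:, :200]=0; m[:,350:]=0
print(m.sum(),rect_world(d,m,.052), C[m][:,2].mean())
E
```

```text
t 9.2 pos [570.1 -25.6 157.7] yaw_y 85.25 zax [ 0.005 -0.013 -1.   ] F [2.2 0.2 2.5] open 65.2 q [-0.17 -0.05  1.79 -0.01  1.4  -1.65]
3006 (array([568.04956055, -25.8605175 ]), array([35.68991852, 59.22724152]), 85.54729461669922) 51.855227517770246
```

View pics/wrist9.png

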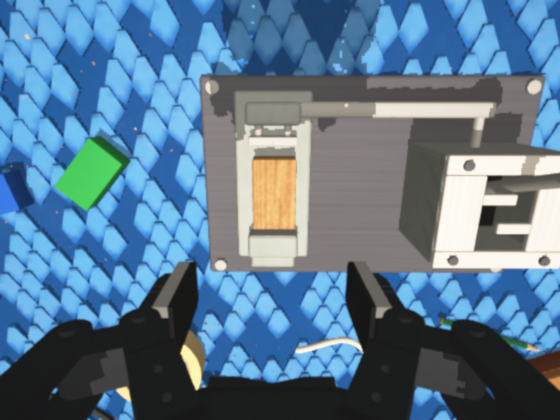

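The blank lies flat on the bed: top at z≈52 mm, centre (568,-26), long side within about 0.3° of the clamp's x. The lever is still in the near lane. Now I move above the knob.

Request:
{"name": "jog_arm", "arguments": {
  "steps": [
    {"dx": -0.1, "dy": 0.7, "dz": 0.1, "twist": 0},
    {"dx": -0.2, "dy": 1.5, "dz": 0.1, "twist": 0},
    {"dx": -0.3, "dy": 2.3, "dz": 0.1, "twist": 0},
    {"dx": -0.4, "dy": 2.9, "dz": 0.1, "twist": 0},
    {"dx": -0.4, "dy": 3.05, "dz": 0.1, "twist": 0}
  ]
}}

```text
t: 9.88
tool_pos: [0.5445, 0.1591, 0.1604]
tool_rot: [0.126, 3.137, -0.021]
contact_force: [-0.2, -0.0, 0.3]
opening: 0.0652
```

```bash
python3 - <<'E'
from h import *
d=grab('wrist');save(d,'wrist10.png'); state(); t=grab('top'); save(t,'top10.png')
C=cloud(d)*1000
m=(C[...,2]>125)&(C[...,2]<165)&(np.array(d['frame']).max(2)<60); m[:,:200]=0;m[:,355:]=0
p=C[m]; print(len(p),p.min(0),p.max(0),p.mean(0))
# sphere fit
if len(p)>50:
    A=np.c_[2*p,np.ones(len(p))]; x=np.linalg.lstsq(A,(p**2).sum(1),rcond=None)[0]; print('sphere',x[:3],np.sqrt(x[3]+x[:3]@x[:3]))
E
```

```text
t 9.93 pos [544.9 159.  160.5] yaw_y 85.38 zax [ 0.002 -0.013 -1.   ] F [-0.3  0.3  0. ] open 65.4 q [ 0.16 -0.06  1.79 -0.01  1.41 -1.33]
1746 [531.97576017 141.58611019 142.37430862] [558.29078084 169.40480894 159.17374329] [543.06719372 155.9332121  153.21235631]
sphere [546.98697832 155.78424766 143.69634742] 14.4906619732782
```

View pics/wrist10.png

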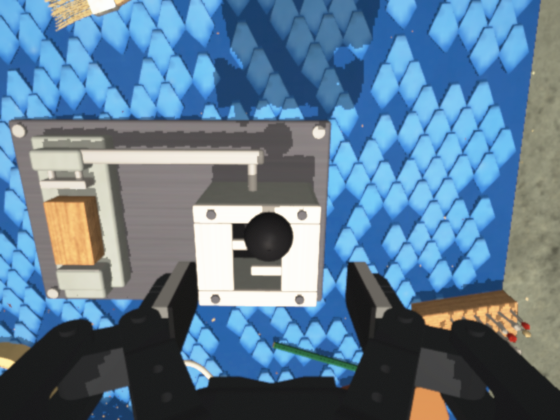

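The knob is at (269,236) in the wrist view, and a sphere fit gives (547,156,144) mm, r 14.5. Gate screws next, for the pivot.

```bash
python3 - <<'E'
from h import *
d=load('wrist')
P=np.array([ray(d,u,v,.09)*1000 for u,v in [(211,215),(302,214),(216,299),(299,299)]]);print(P.round(1),P.mean(0))
c=P.mean(0)[:2]; y=P[1]-P[0]+P[3]-P[2]; print('clamp y ang',np.degrees(np.arctan2(y[1],y[0])))
a=np.radians(-4.7); ex=np.array([np.cos(a),np.sin(a)]); ey=np.array([-ex[1],ex[0]])
k=np.array([547,155.8])-c; print('knob rel',k@ex,k@ey)
for n,xs,ys in [('now',-22,5),('NL',-22,12),('ML',0,12),('MR',0,-12),('FR',22,-12),('FL',22,12)]:
    v=130*np.array([xs,ys,67.5])/np.linalg.norm([xs,ys,67.5]); w=c+v[0]*ex+v[1]*ey; print(n,w.round(1),20+v[2].round(1))
E
```

```text
[[548.3 111.3  90. ]
 [552.7 179.4  90. ]
 [620.1 105.9  90. ]
 [625.  173.1  90. ]] [586.52121049 142.42196769  90.        ]
clamp y ang 86.13251702532061
knob rel -40.48449196552017 10.094738115974325
now [547.2 154.8] 143.3
NL [548.7 167.3] 141.9
ML [588.4 165.1] 148.0
MR [584.7 119.7] 148.0
FR [624.3 117.6] 141.9
FL [627.9 160.8] 141.9
```

Request:
{"name": "jog_arm", "arguments": {
  "steps": [
    {"dx": 0.03, "dy": -0.05, "dz": -0.2, "twist": 0},
    {"dx": 0.03, "dy": -0.05, "dz": -0.7, "twist": 0},
    {"dx": 0.03, "dy": -0.05, "dz": -1.1, "twist": 0},
    {"dx": 0.03, "dy": -0.05, "dz": -1.26, "twist": 0},
    {"dx": 0.03, "dy": -0.05, "dz": -1.26, "twist": 0}
  ]
}}

```text
t: 10.6
tool_pos: [0.5465, 0.1539, 0.0839]
tool_rot: [0.13, 3.138, -0.022]
contact_force: [-0.5, 0.1, -0.4]
opening: 0.0654
```

Request:
{"name": "jog_arm", "arguments": {
  "steps": [
    {"dx": 0, "dy": 0, "dz": 0, "twist": 0},
    {"dx": 0, "dy": 0, "dz": 0, "twist": 0},
    {"dx": 0, "dy": 0, "dz": 0, "twist": 0},
    {"dx": 0, "dy": 0, "dz": 0, "twist": 0}
  ],
  "gripper": 255,
  "newtons": 20
}}

```text
t: 11.1
tool_pos: [0.5472, 0.1542, 0.0851]
tool_rot: [0.13, 3.136, -0.021]
contact_force: [-1.0, 1.5, 5.2]
opening: 0.0289
```

```bash
python3 - <<'E'
from h import *
d=grab('wrist');save(d,'wrist11.png'); state()
s=grab('scene'); im=cv2.cvtColor(s['frame'],cv2.COLOR_RGB2BGR)
cv2.imwrite('pics/sc11.png',cv2.resize(im[140:260,195:345],(750,600),interpolation=cv2.INTER_CUBIC))
E
```

```text
t 11.15 pos [547.2 154.2  85.1] yaw_y 85.27 zax [ 0.002 -0.013 -1.   ] F [-0.8  1.4  5.1] open 28.3 q [ 0.15  0.02  1.84 -0.01  1.28 -1.33]
```

View pics/wrist11.png

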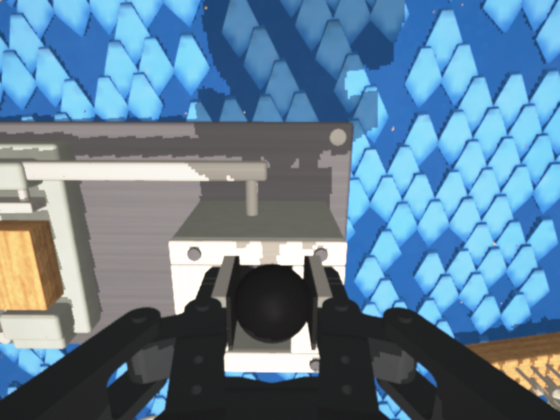

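View pics/sc11.png

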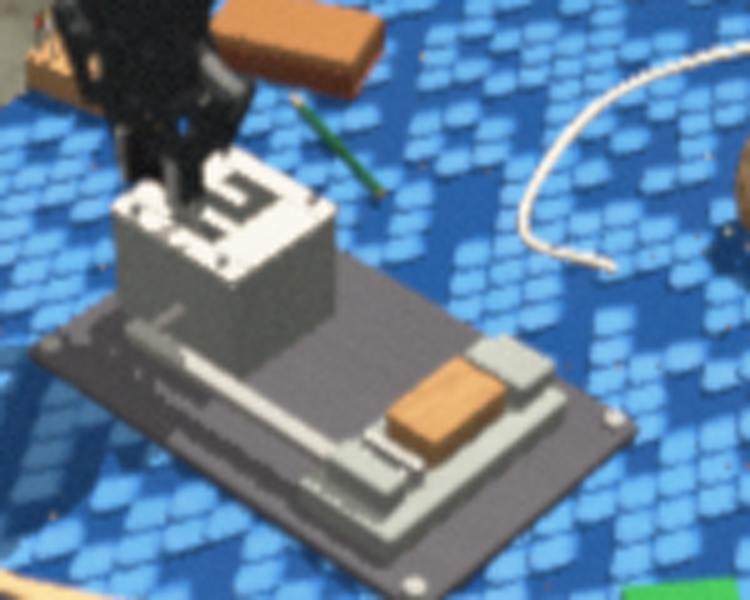

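The knob is gripped at 28.3 mm, and the blank is still correctly placed. Now left to the near lane's end, then forward.

Request:
{"name": "jog_arm", "arguments": {
  "steps": [
    {"dx": 0.01, "dy": 0.1, "dz": -0.01, "twist": 0},
    {"dx": 0.02, "dy": 0.19, "dz": -0.02, "twist": 0},
    {"dx": 0.02, "dy": 0.19, "dz": -0.02, "twist": 0}
  ]
}}

```text
t: 11.58
tool_pos: [0.5483, 0.1656, 0.0836]
tool_rot: [0.129, 3.137, -0.022]
contact_force: [-0.5, -3.3, 3.5]
opening: 0.0284
```

Now forward along the left ends into the middle lane, about 40 mm in x, following the arc.

Request:
{"name": "jog_arm", "arguments": {
  "steps": [
    {"dx": 0.17, "dy": -0.01, "dz": 0.04, "twist": 0},
    {"dx": 0.34, "dy": -0.02, "dz": 0.08, "twist": 0},
    {"dx": 0.5, "dy": -0.03, "dz": 0.1, "twist": 0},
    {"dx": 0.66, "dy": -0.04, "dz": 0.1, "twist": 0},
    {"dx": 0.66, "dy": -0.04, "dz": 0.1, "twist": 0}
  ]
}}

```text
t: 12.2
tool_pos: [0.5887, 0.1632, 0.0893]
tool_rot: [0.129, 3.136, -0.021]
contact_force: [0.0, -0.1, 2.3]
opening: 0.0286
```

```bash
python3 - <<'E'
from h import *
state()
d=grab('wrist');save(d,'wrist12.png')
E
```

```text
t 12.2 pos [588.7 163.2  89.3] yaw_y 85.28 zax [ 0.002 -0.014 -1.   ] F [ 0.  -0.1  2.3] open 28.6 q [ 0.16  0.11  1.74 -0.01  1.29 -1.33]
```

View pics/wrist12.png

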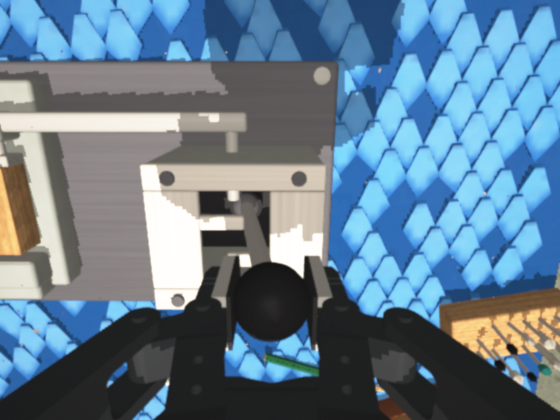

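```bash
python3 - <<'E'
from h import *
d=load('wrist'); E=np.linalg.inv(d['extrinsics'])
def pr(p):
    q=E[:3,:3]@(np.array(p)/1000)+E[:3,3]; return (q[0]/q[2]*d['fx']+d['cx']).round(0),(q[1]/q[2]*d['fy']+d['cy']).round(0)
print('cam',d['extrinsics'][:3,3])
a=np.radians(-4.7); ex=np.array([np.cos(a),np.sin(a)]); ey=np.array([-ex[1],ex[0]]); c=np.array([586.5,142.4])
print('pivot',pr([*c,20]))
for n,xs,ys in [('NL',-22,12),('ML',0,12),('MR',0,-12),('NR',-22,-12),('FL',22,12)]: print(n,pr([*(c+xs*ex+ys*ey),87.5]))
print('knob ML',pr([588.4,165.1,148]))
C=cloud(d)*1000
for u,v in [(250,205),(255,225),(262,250),(270,290),(265,300),(280,270)]: print(u,v,C[v,u].round(1))
E
```

```text
cam [0.51330094 0.17070245 0.26495956]
pivot (np.float64(246.0), np.float64(205.0))
NL (np.float64(257.0), np.float64(203.0))
ML (np.float64(257.0), np.float64(241.0))
MR (np.float64(214.0), np.float64(241.0))
NR (np.float64(212.0), np.float64(203.0))
FL (np.float64(258.0), np.float64(277.0))
knob ML (np.float64(277.0), np.float64(303.0))
250 205 [582.2 147.   34.9]
255 225 [582.1 153.   76.4]
262 250 [582.6 158.4 110.9]
270 290 [576.8 163.6 158. ]
265 300 [579.6 161.6 159.6]
280 270 [572.7 167.4 151.5]
```

The rod stands upright in x at the middle lane's left end, matching the projected (257,241). Now right, along the middle lane.

Request:
{"name": "jog_arm", "arguments": {
  "steps": [
    {"dx": -0.02, "dy": -0.19, "dz": 0.02, "twist": 0},
    {"dx": -0.03, "dy": -0.38, "dz": 0.03, "twist": 0},
    {"dx": -0.05, "dy": -0.57, "dz": 0.02, "twist": 0},
    {"dx": -0.06, "dy": -0.74, "dz": 0, "twist": 0},
    {"dx": -0.06, "dy": -0.74, "dz": 0, "twist": 0}
  ]
}}

```text
t: 12.88
tool_pos: [0.5849, 0.1171, 0.0894]
tool_rot: [0.131, 3.136, -0.024]
contact_force: [0.3, -0.1, 3.1]
opening: 0.0289
```

```bash
python3 - <<'E'
from h import *
state()
d=grab('wrist');save(d,'wrist13.png'); C=cloud(d)*1000
p=C[(C[...,2]>100)&(C[...,2]<120)]; 
E=np.linalg.inv(d['extrinsics'])
t=grab('top'); im=cv2.cvtColor(t['frame'],cv2.COLOR_RGB2BGR)
cv2.imwrite('pics/ctop13.png',cv2.resize(im[150:260,200:340],(760,597),interpolation=cv2.INTER_CUBIC))
E
```

```text
t 12.88 pos [584.9 117.1  89.4] yaw_y 85.23 zax [ 0.002 -0.016 -1.   ] F [ 0.3 -0.1  3.1] open 28.9 q [ 0.08  0.08  1.77 -0.02  1.29 -1.4 ]
```

View pics/wrist13.png

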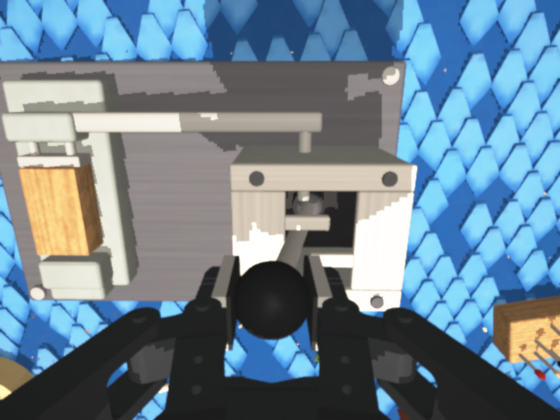

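The lever is at the middle lane's right-hand end, side ≈ -0.17 from the knob position. Forward into the far lane.

Request:
{"name": "jog_arm", "arguments": {
  "steps": [
    {"dx": 0.17, "dy": -0.01, "dz": 0, "twist": 0},
    {"dx": 0.34, "dy": -0.02, "dz": -0.03, "twist": 0},
    {"dx": 0.5, "dy": -0.03, "dz": -0.06, "twist": 0},
    {"dx": 0.66, "dy": -0.03, "dz": -0.1, "twist": 0},
    {"dx": 0.67, "dy": -0.03, "dz": -0.1, "twist": 0}
  ]
}}

```text
t: 13.6
tool_pos: [0.6255, 0.1154, 0.0828]
tool_rot: [0.13, 3.137, -0.026]
contact_force: [-0.7, -2.9, 1.9]
opening: 0.0284
```

```bash
python3 - <<'E'
from h import *
state()
d=grab('wrist');save(d,'wrist14.png')
E
```

```text
t 13.6 pos [625.5 115.4  82.8] yaw_y 85.26 zax [ 0.001 -0.017 -1.   ] F [-0.7 -2.9  1.9] open 28.4 q [ 0.07  0.17  1.68 -0.02  1.29 -1.41]
```

View pics/wrist14.png

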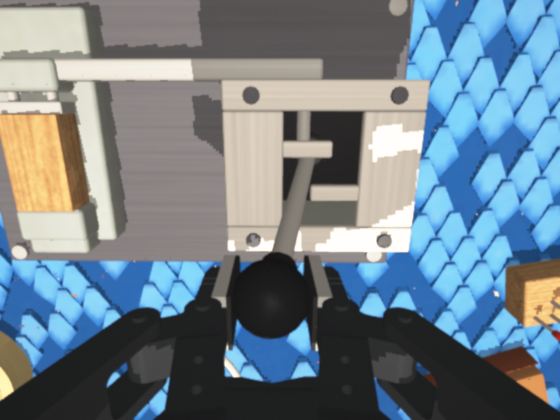

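The lever is in the far lane's right-hand end and the pad is against the blank. Now left, to home.

Request:
{"name": "jog_arm", "arguments": {
  "steps": [
    {"dx": 0.01, "dy": 0.2, "dz": 0.02, "twist": 0},
    {"dx": 0.03, "dy": 0.4, "dz": 0.03, "twist": 0},
    {"dx": 0.04, "dy": 0.6, "dz": 0.02, "twist": 0},
    {"dx": 0.06, "dy": 0.76, "dz": 0, "twist": 0},
    {"dx": 0.06, "dy": 0.77, "dz": 0, "twist": 0}
  ]
}}

```text
t: 14.28
tool_pos: [0.6287, 0.1629, 0.0826]
tool_rot: [0.128, 3.137, -0.024]
contact_force: [1.2, -1.4, 2.6]
opening: 0.0288
```

```bash
python3 - <<'E'
from h import *
state()
d=grab('wrist');save(d,'wrist15.png')
E
```

```text
t 14.28 pos [628.7 162.9  82.6] yaw_y 85.32 zax [ 0.001 -0.016 -1.   ] F [ 1.2 -1.4  2.6] open 28.8 q [ 0.15  0.2   1.65 -0.02  1.29 -1.34]
```

View pics/wrist15.png

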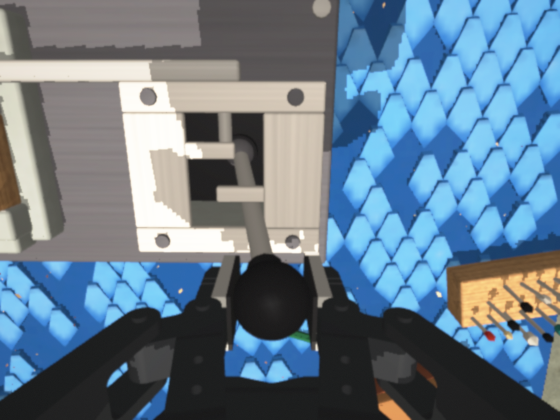

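The lever is home left in the far lane. Release and lift clear.

Request:
{"name": "jog_arm", "arguments": {
  "steps": [
    {"dx": 0, "dy": 0, "dz": 0, "twist": 0},
    {"dx": 0, "dy": 0, "dz": 0, "twist": 0},
    {"dx": 0, "dy": 0, "dz": 0, "twist": 0}
  ],
  "gripper": 60
}}

```text
t: 14.7
tool_pos: [0.6282, 0.1628, 0.082]
tool_rot: [0.129, 3.138, -0.024]
contact_force: [-0.2, 0.3, 1.5]
opening: 0.0657
```

Request:
{"name": "jog_arm", "arguments": {
  "steps": [
    {"dx": 0, "dy": 0, "dz": 0.4, "twist": 0},
    {"dx": 0, "dy": 0, "dz": 1.2, "twist": 0},
    {"dx": 0, "dy": 0, "dz": 2, "twist": 0},
    {"dx": -0.5, "dy": 0, "dz": 2.2, "twist": 0},
    {"dx": -1, "dy": -1, "dz": 2.2, "twist": 0}
  ]
}}

```text
t: 15.32
tool_pos: [0.5707, 0.1086, 0.2165]
tool_rot: [0.122, 3.134, -0.021]
contact_force: [0.3, -1.7, -0.0]
opening: 0.065
```

```bash
python3 - <<'E'
from h import *
state()
d=grab('wrist');save(d,'wrist16.png'); C=cloud(d)*1000; im=np.array(d['frame'])
hsv=cv2.cvtColor(im,cv2.COLOR_RGB2HSV); H,S,V=[hsv[...,i].astype(int) for i in range(3)]
m=(H<25)&(S>70)&(C[...,2]>47)&(C[...,2]<57); m=cv2.morphologyEx(m.astype(np.uint8),cv2.MORPH_OPEN,np.ones((3,3)))>0
print('blank',m.sum(),rect_world(d,m,.052),C[m][:,2].mean())
m=(C[...,2]>130)&(C[...,2]<165)&(im.max(2)<60)&(C[...,0]>560)&(C[...,0]<660)&(C[...,1]>120)
p=C[m]
if len(p)>50:
    x=np.linalg.lstsq(np.c_[2*p,np.ones(len(p))],(p**2).sum(1),rcond=None)[0]; print('knob',len(p),x[:3].round(1),np.sqrt(x[3]+x[:3]@x[:3]))
E
```

```text
t 15.32 pos [570.7 108.6 216.5] yaw_y 85.56 zax [ 0.005 -0.014 -1.   ] F [ 0.3 -1.7 -0. ] open 65.0 q [ 0.07 -0.06  1.7  -0.01  1.5  -1.42]
blank 2154 (array([576.09625244, -25.40481949]), array([37.02401352, 60.09420013]), 85.25218200683594) 51.77328942077806
knob 692 [626.2 162.9 141.7] 15.017436864837203
```

View pics/wrist16.png

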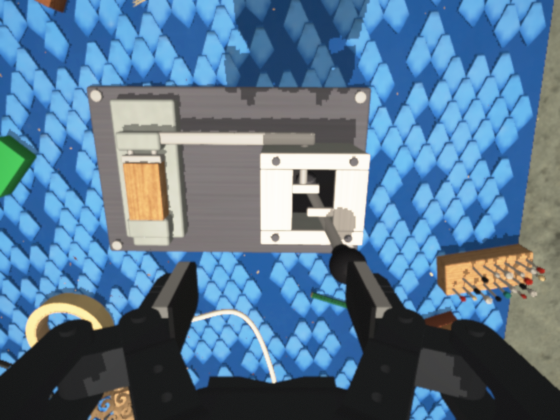

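The knob is at (626,163,142), against (628,161,142) predicted for home. The blank is against the fixed jaw at (576,-25), flat and aligned. Last, a bystander check while the arm is clear.

Request:
{"name": "jog_arm", "arguments": {
  "steps": [
    {"dx": -0.5, "dy": 0, "dz": 0.2, "twist": 0},
    {"dx": -1, "dy": 0, "dz": 0.3, "twist": 0},
    {"dx": -1, "dy": 0, "dz": 0.3, "twist": 0},
    {"dx": -1, "dy": 0, "dz": 0.3, "twist": 0}
  ]
}}

```text
t: 15.88
tool_pos: [0.5071, 0.1018, 0.232]
tool_rot: [-0.131, -3.138, 0.03]
contact_force: [0.1, -0.6, 0.4]
opening: 0.0654
```

```bash
python3 - <<'E'
from h import *
t=grab('top'); save(t,'top17.png'); s=grab('scene'); im=cv2.cvtColor(s['frame'],cv2.COLOR_RGB2BGR)
cv2.imwrite('pics/sc17.png',cv2.resize(im[140:260,195:345],(750,600),interpolation=cv2.INTER_CUBIC)); state()
E
```

```text
t 15.97 pos [507.3 101.8 231.7] yaw_y 85.22 zax [-0.002 -0.019 -1.   ] F [-0.  -0.4 -0.4] open 65.0 q [ 0.07 -0.22  1.81 -0.02  1.55 -1.42]
```

View pics/top17.png

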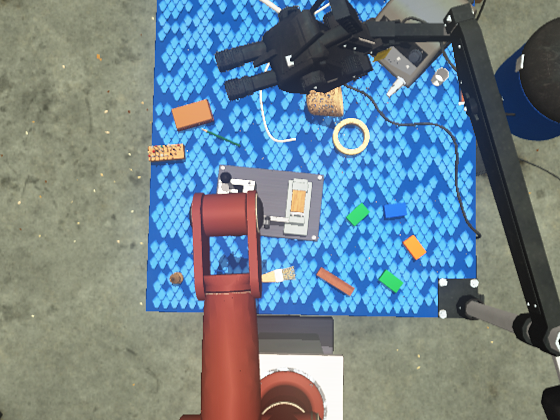

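View pics/sc17.png

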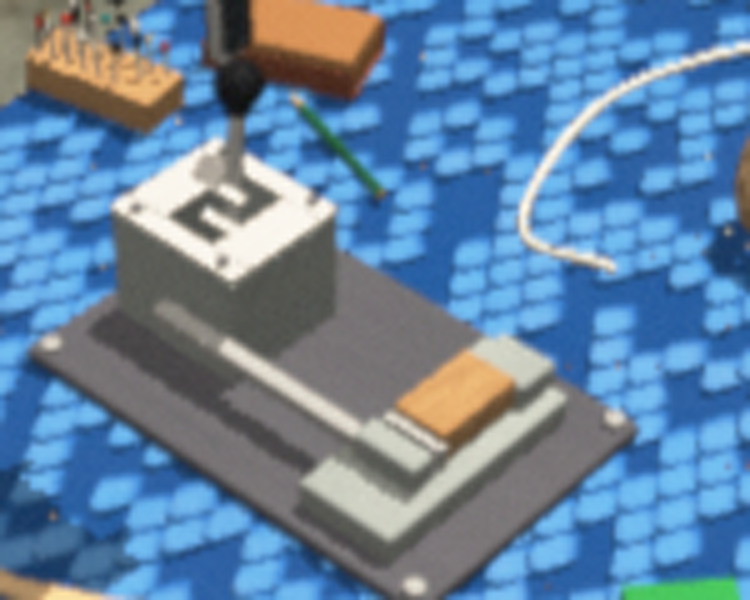

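The views show the blank clamped between the jaws, the lever in the left end of the far lane, and the long blank (335,281), finial (177,279) and tape (351,136) where they began.

```bash
python3 - <<'E'
from h import *
print(ctrl.finish_job())
E
```

```text
the job is handed in; nothing more can be done
None
```

I laid the short blank flat between the open jaws and let go of it. Then I worked the lever left, forward, right, forward and left through the gate, released it, and handed the job in at about 16 s. The system gave no verdict.

**Last checks:**
- **Lever:** the knob is at (626, 163, 142) mm, within about 3 mm of the position predicted for home in the far lane's left end.
- **Blank:** it lies flat against the fixed jaw at (576, -25) mm, its long side within about 0.1° of the clamp's x. That is about 10 mm from the bed centre, or 15 mm if the centre is taken from the base plate instead (20 mm allowed).
- **Grip:** I judged this from the lever position and the pictures. The pad's force on the blank was not measured.
- **Other things:** the long blank, finial and tape are where they started, and the arm is clear of everything.

**What failed or disagreed:**
- **First grasp:** it closed on air just above the blank. Depth images put the real fingertips about 38 mm above the reported TCP; the second grasp used that measured offset and held.
- **Clamp position:** base-plate, jaw and gate features disagreed by about 5 mm in x. I went by the jaws and gate, and the later moves fitted that.
- **Move calls:** two were refused because rows lacked some keys. Nothing moved.

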